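Set a jig's length stop to a finished block by touch and clamp it

ROBOT

A 6-joint arm with a two-finger parallel gripper is mounted at the origin on a cart in front of the work surface, level with it; the furniture and walls round the work are solid. World frame = base frame: x ahead of the robot, y to its left, z up, the work surface at z = 0. Lengths are in m, angles in rad, forces in N, time in s.
With the tool pointing down it reaches from about 0.35 to 0.975 m from the base axis. Payload 7.1 kg.
Tool frame: the origin (TCP) lies at the very end of the fingers, on their centre line; the grasp point (between the pads) lies pinch_z behind it (pinch_z is the distance from the TCP to the grasp point, in m); z points along the fingers, y is the direction in which the jaws open and shut (so a half turn about z gives the same grasp; the last joint's range is limited). The gripper opens to 88 mm and grips with 3 to 60 N. Pads are 20 mm wide; open, the fingers measure 115 mm over their backs; the gripper's body (75 mm by 178 mm) begins 61 mm behind the grasp point.
Start: joints at [-1.363, 0.423, 1.63, -0, 1.089, -0.019], TCP at [0.141, -0.609, 0.223] pointing down, gripper open.
Joint ranges: [-3, 3], [-0.9, 2.11], [0.09, 2.58], [-1.31, 4.45], [0.11, 2.69], [-2.54, 2.54]. Speed limits (rad/s): [2.39, 2.39, 3.01, 3.14, 3.14, 3.14].

INTERFACE

Orientations are given as a unit quaternion [x, y, z, w].
In Python, from cell import * gives the robot as it stands. The module is installed in compiled form; this text tells all that it offers.
- The arm moves only by the tool carry_out, never from a script. Its argument "plan" is a list of rows, each a list of 3 entries, a list of its own where there are three numbers: the shift along the tool's x, y, z in mm, then the turn about the tool's z in rad, then the finger opening in mm, from 0 to 87.8. A call has 1 to 10 rows; each row is the pose to reach, as a shift and turn from the pose commanded when the call began, along the tool's axes at that moment; what a row does not reach only later rows make up. A row lasts 1/12 s, in which the tool goes at most 41.7 mm and 7.16 degrees, less where a joint would pass 70% of its speed; a pose out of reach is approached as far as the arm can. A call with a gripper value outside its range is refused whole. The fingers move at their own pace and stop on an object; "grip_force" is the grip in N (left out, the last holds). Time passes only in rows, so rows that repeat a pose let the fingers close. It gives the time, the measured TCP pose, the force and the opening at its end, in the units of the state.
- get_state(): the state, without advancing time (a new reading comes with each control period).
- camera(name): name is "scene" or "top"; returns a dict with "img" (420x560x3 uint8, blue, green, red), "K" (3x3 intrinsics, pixels), "k1" (the pictures are not rectified: a ray, as slopes to the right and down, at radius r is drawn at 1 + k1 r^2 times it, then the intrinsics apply), "extrinsics" (4x4, takes a point from world to camera coordinates). Camera axes: x right, y down, z forward; pixel columns grow to the right and rows downward; lengths in m; the calibration is good to about 2 mm. A picture is of the moment at which its call begins. There is no depth.
- finish_job(): hands the job in, once; it reports no verdict.
The state is a dict: "clock": time; "q": joint angles; "qvel": joint speeds; "tau": joint torques, N m; "tool_pos": TCP position; "eef_rot": TCP orientation; "contact_force": force on the tool from outside, world axes, zero at the start; "wrist_torque": the same for the moment, N m; "grip_width": opening from 0.0 (shut) to 1.0 (fully open).
Only numpy, scipy, OpenCV 4.12 (cv2) and the standard library are available. Lean on these libraries where they do the work, as an engineer would, in place of code of your own. Each camera call takes 0.05 s, during which the arm holds its last target. There are 200 camera calls.

TASK

Set the length stop of the small jig to the finished aluminium block, the one with the row of five holes, so that the next blocks of that length can be located in it. Lay the block flat, holes up, along the middle of the jig's bed, then bring the sliding stop up gently, without ramming it, until you feel the block sit between the fixed end block and the stop with no gap at either end, and clamp the stop tight there: its black knob spins free until it is pushed down, and turning it clockwise while pushed down tightens (anticlockwise loosens - it may have been left tight). Leave the other things lying in front of the jig where they are.

Things in the scene. Friction and masses are not known exactly. Their poses are not given: they have to be found in the camera images.
- sample_block: finished aluminium block with a row of five holes in its top, 24 x 85 x 20 mm (x, y, z), 0.16 kg, lying on the bench; origin at the centre of its underside, y along its length, z up; grasp it across the 24 mm width
- jig: small stop jig bolted down on the bench on 8 mm feet: aluminium bed 56 x 220 mm (x, y), its top 22 mm above the origin; a steel end block 52 x 20 x 28 mm is fixed on the bed at the +y end; origin on the bench under the bed's centre, y along the bed towards the fixed end block, z up. Stands at a yaw of -0.25 to 0.35 rad
- datum_face (a point): foot of the fixed end block's inner face: on the bed's centre line at bed level, at y = +84 mm in the jig's frame; the face looks to -y of the jig
- stop_carriage: sliding stop on the bed: grey carriage 60 mm wide (x), 44 mm long (y), 26 mm high, with a steel stop face looking to +y; origin on the bed's centre line at bed level in the plane of the stop face, axes as the jig's. Slides along y with about 2.5 N when loose. Starts anywhere, often too close for the block to go in, and may start clamped
- stop_face (a point): foot of the stop face, the same point as the origin of stop_carriage. It can run from y = -50 mm (fully open, 134 mm from the fixed face) to y = +50 mm in the jig's frame
- knob_top (a point): centre of the top of the round black clamp knob on the sliding stop: 38 mm in diameter, 22 mm tall, axis vertical, 25 mm behind the stop face, its underside 30.5 mm and its top 52.5 mm above the bed (4.5 mm of air under it). Spins free until pushed 3 mm down against its spring (4 N); held down with 10 to 15 N its serrated face drives the clamp; pushed less, it slips. Clockwise from above tightens
- clamp_pad: brass clamping pad hidden in the bed's slot under the sliding stop, pressed on the slot's wall by an eccentric under the knob; origin at bed level on the knob's axis. From loose to tight takes up to 2 rad of driven turn; then the knob only slips, the pad presses with about 15 N and the stop no longer slides under 8 N. Let up, the knob can be turned back freely for another stroke
- latch_lever: black plastic latch lever 22 x 68 x 24 mm (x, y, z) in the row in front of the jig, not to be disturbed; origin at the centre of its underside, y along its length
- plug_gauge: steel plug gauge with hexagon grip, 20 x 94 x 19 mm, in the same row, not to be disturbed; origin at the centre of its underside, y along its length
- hinge_bracket: bent steel hinge bracket 44 x 46 x 39 mm with an upright leg, standing at the right end of the same row, not to be disturbed; origin at the centre of its underside

How it is judged:
By the outcome, as a careful person would: the job done as asked, in the order asked, and still so for the second after the job is handed in, with the robot touching nothing.
It also fails if it takes over 72 s, if anything falls off the work surface, if the arm or the gripper's body presses on something with over 40 N, if the wrist force passes 120 N, or if a joint passes its speed limit or range.

## Working session

There is one attempt and no reset: what is moved stays moved. The work goes in short steps, Python scripts to look and compute and a tool call to move; the robot and the scene stay as the last step left them, time stands still between calls to the robot, and variables do not carry over. Pictures are saved under pics/ and viewed, about 8 in all and at most 12, crops included, and the job is handed in when it is done.

Besides the shell and the picture viewer there is one more tool, called after "Request:" by a JSON object that holds its "name" and its "arguments". carry_out: Moves the arm, as the interface text tells. Its arguments: {"type":"object","properties":{"plan":{"type":"array","items":{"type":"array"}},"grip_force":{"type":"number"}},"required":["plan"]}

```bash
mkdir -p pics; cat > h.py <<'E'
from cell import *
import numpy as np, cv2
def snap(name,fn=None):
    c=camera(name)
    if fn: cv2.imwrite('pics/'+fn,c['img'])
    return c
def ray(c,uv):
    K=c['K'];k=float(np.ravel(c['k1'])[0]);d=np.array([(uv[0]-K[0][2])/K[0][0],(uv[1]-K[1][2])/K[1][1]])
    s=d.copy()
    for _ in range(20): s=d/(1+k*(s@s))
    E=np.array(c['extrinsics']);R=E[:3,:3];o=-R.T@E[:3,3]
    return o,R.T@np.array([s[0],s[1],1.])
def onplane(c,uv,z):
    o,d=ray(c,uv); return o+d*(z-o[2])/d[2]
def proj(c,p):
    E=np.array(c['extrinsics']);q=E[:3,:3]@np.array(p)+E[:3,3];s=q[:2]/q[2]
    s=s*(1+float(np.ravel(c['k1'])[0])*(s@s));K=c['K'];return np.array([K[0][0]*s[0]+K[0][2],K[1][1]*s[1]+K[1][2]])
E
python3 - <<'E'
from h import *
for n in('scene','top'):
    c=snap(n,n+'0.png');o,d=ray(c,(280,210));print(n,o.round(3),d.round(3),c['k1'],c['K'][0][0])
s=get_state();print(s)
E
```

```text
scene [ 0.085 -0.884  0.516] [ 0.478  0.709 -0.518] -0.07828001613284147 386.67582080716
top [ 0.347 -0.303  0.903] [ 0.177  0.027 -0.984] 0.05437301156113647 520.8650291458246
{'clock': 0.1, 'q': array([-1.36295859e+00,  4.23744478e-01,  1.63056996e+00, -1.06298927e-05,
        1.08857928e+00, -1.90153428e-02]), 'qvel': array([-0.00133315,  0.00052612, -0.00156293, -0.0008359 , -0.00222051,
       -0.00222217]), 'tau': array([-4.48369801e-04, -5.45616853e+01, -2.74323964e+01,  6.45665545e-02,
        1.88181567e-02, -2.39264318e-05]), 'tool_pos': array([ 0.14048566, -0.60852191,  0.22200901]), 'eef_rot': array([ 9.93573615e-01,  1.13185905e-01, -6.60124131e-05, -6.47189034e-04]), 'contact_force': array([ 0.74103725, -0.2822218 ,  0.10818628]), 'wrist_torque': array([-0.0074733 , -0.02069481,  0.04800039]), 'grip_width': 1.0028552019221928}
```

View pics/top0.png

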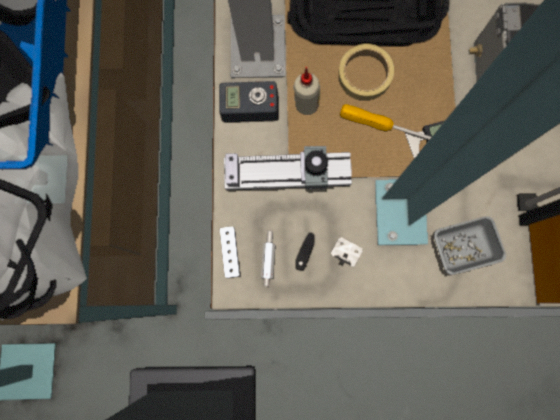

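View pics/scene0.png

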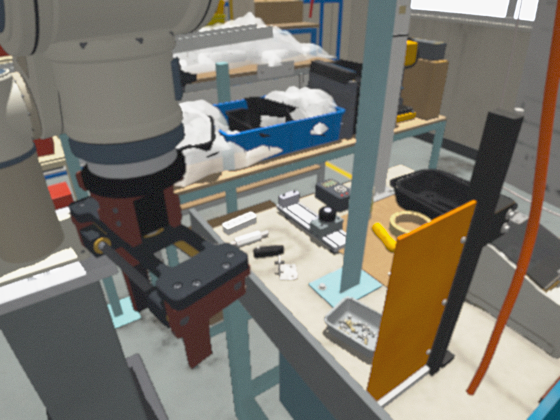

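The top view shows the block at (230,252), the jig bed from about (225,170) to (352,168) with its end block at the left, and the knob at (316,162). The post stands at about (400,205) and leans over the right side in the picture. Next I measure these.

```bash
cat > m.py <<'E'
from h import *
def measure_block(c,z=0.02,box=(215,220,246,285)):
    x0,y0,x1,y1=box;g=cv2.cvtColor(c['img'],cv2.COLOR_BGR2GRAY)[y0:y1,x0:x1]
    m=(g>225).astype(np.uint8);m=cv2.morphologyEx(m,cv2.MORPH_CLOSE,np.ones((5,5)))
    k=max(cv2.findContours(m,0,2)[0],key=cv2.contourArea)
    P=np.array([onplane(c,p[0]+[x0,y0],z) for p in k])[:,:2].astype(np.float32)
    return cv2.minAreaRect(P*1000),k+[x0,y0]
E
python3 - <<'E'
from m import *
c=snap('top')
r,k=measure_block(c);print('block',r, k.min(0),k.max(0))
for n,uv,z in [('knob',(316,161),.0745),('endblk',(231,170),.05),('bedR',(352,168),.022),('post',(400,210),0),('img right',(300,200),0),('',(400,200),0),('img down',(300,300),0)]: print(n,onplane(c,uv,z).round(3))
im=c['img'][130:290,210:370];cv2.imwrite('pics/z1.png',cv2.resize(im,None,fx=3.75,fy=3.75,interpolation=cv2.INTER_CUBIC))
E
```

```text
block ((436.53924560546875, -190.72775268554688), (83.90628051757812, 22.87920379638672), 6.593278884887695) [[220 227]] [[237 276]]
knob [ 0.577 -0.34   0.075]
endblk [ 0.571 -0.197  0.05 ]
bedR [ 0.578 -0.405  0.022]
post [ 0.507 -0.488  0.   ]
img right [ 0.527 -0.314  0.   ]
 [ 0.524 -0.489  0.   ]
img down [ 0.353 -0.311  0.   ]
```

View pics/z1.png

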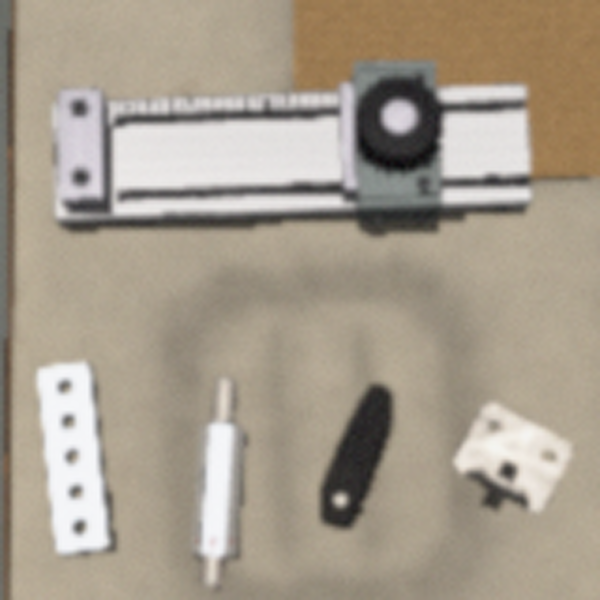

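The zoomed view shows the bed's corners at crop (528,86) and (530,205), the end block's inner edge at crop x≈105 and the stop face at crop x≈342. The gap looks just big enough. I'll work out the jig pose and the first move.

```bash
cat >> h.py <<'E'
from scipy.spatial.transform import Rotation as Ro
def ang():
    R=Ro.from_quat(get_state()['eef_rot']).as_matrix();return np.arctan2(R[1,0],R[0,0])
def shift(p,a):
    s=get_state();R=Ro.from_quat(s['eef_rot']).as_matrix()
    return (R.T@(np.array(p)-s['tool_pos'])*1000).round(1),round(float((ang()-a+np.pi)%(2*np.pi)-np.pi),3)
E
python3 - <<'E'
from h import *
import cell;print([n for n in dir(cell) if not n.startswith('_')], getattr(cell,'pinch_z',None))
c=snap('top')
f=lambda u,v,z:onplane(c,(210+u/3.75,130+v/3.75),z)[:2]
TR,BR=f(528,86,.022),f(530,205,.022);BL=f(57,215,.022)
print('bed',TR,BR,BL,np.linalg.norm(TR-BR),np.linalg.norm(BL-BR),'yaw',np.arctan2(*(-(BL-BR)*[1,-1])))
a,b,d,e=[f(u,v,.05) for u,v in((57,88),(103,88),(62,203),(107,203))]
print('end',a,b,d,e, np.linalg.norm(b-e),np.linalg.norm(a-b))
p,q=f(342,84,.048),f(347,200,.048);print('stop',p,q)
print('knob',f(398,118,.0745))
print(shift([.4365,-.191,.12],np.radians(6.6)))
E
```

```text
['Unreachable', 'camera', 'finish_job', 'get_state', 'pinch_z'] 0.0187
bed [ 0.60519793 -0.40363093] [ 0.54841463 -0.4026681 ] [ 0.547305   -0.18410702] 0.056791458829156906 0.21856389446708857 yaw 0.005076968394406231
end [ 0.59991793 -0.18744182] [ 0.59956683 -0.20832971] [ 0.54641789 -0.19009871] [ 0.54609265 -0.21032273] 0.05351130892787872 0.020890833432364787
stop [ 0.60011578 -0.31669477] [ 0.54616137 -0.31801701]
knob [ 0.57640273 -0.34051483]
(array([ 382.3, -340.3,  102.5]), 0.112)
```

Request:
{"name": "carry_out", "arguments": {"plan": [[[40, -35, 5], 0.0, 50], [[80, -70, 10], 0.02, 50], [[120, -105, 20], 0.04, 50], [[160, -140, 30], 0.06, 50], [[200, -175, 45], 0.08, 50], [[240, -212, 60], 0.1, 50], [[280, -250, 75], 0.11, 50], [[320, -285, 85], 0.112, 50], [[355, -315, 95], 0.112, 50], [[382.3, -340.3, 102.5], 0.112, 50]], "grip_force": 30}}

```text
clock: 1.03
tool_pos: [0.3778, -0.2745, 0.1428]
eef_rot: [0.998, 0.057, 0.0, 0.0]
contact_force: [1.3, -1.1, -0.5]
grip_width: 0.572
```

```bash
python3 - <<'E'
from h import *
c=snap('scene','s1.png');print(shift([.4365,-.191,.003],np.radians(6.6)),get_state()['tool_pos'])
p=[proj(c,(.4365+i*.0422-j*.0014*s,-.191+i*.005+s*.012,.02)) for i in(-1,1) for j in(1,) for s in(-1,1)]
im=c['img']; x,y=np.mean(p,0).astype(int);print(np.round(p))
w=cv2.resize(im[y-50:y+50,x-65:x+65],None,fx=5,fy=5)
for q in p: cv2.circle(w,tuple(int(v) for v in (q-[x-65,y-50])*5),4,(0,0,255),1)
cv2.imwrite('pics/s1c.png',w)
E
```

```text
(array([ 65.4, -70.5, 138.5]), 0.002) [ 0.37990483 -0.26911439  0.14132273]
[[227. 229.]
 [222. 225.]
 [257. 216.]
 [251. 212.]]
```

View pics/s1c.png

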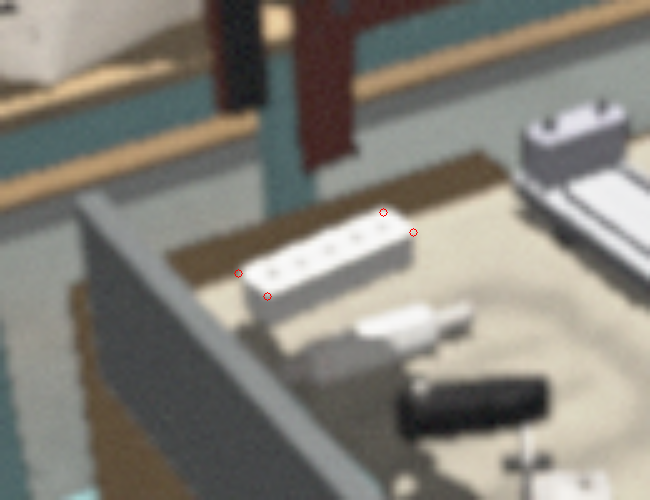

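The red predicted corners land within about 2 px of the block's top corners, so the two cameras agree. A low grey wall runs along the bench's front edge and is clear of the path. Let the arm settle next.

Request:
{"name": "carry_out", "arguments": {"plan": [[[0, 0, 0], 0, 50], [[0, 0, 0], 0, 50], [[0, 0, 0], 0, 50], [[0, 0, 0], 0, 50]]}}

```text
clock: 1.42
tool_pos: [0.3766, -0.2774, 0.1434]
eef_rot: [0.998, 0.056, 0.0, 0.0]
contact_force: [0.1, -0.5, -0.0]
grip_width: 0.569
```

```bash
python3 - <<'E'
from h import *
print(shift([.4365,-.191,.003],np.radians(6.6)),get_state()['tool_pos'])
E
```

```text
(array([ 69.1, -79.2, 140.4]), -0.002) [ 0.37663447 -0.27743558  0.14343577]
```

Request:
{"name": "carry_out", "arguments": {"plan": [[[25, -28, 30], 0, 50], [[50, -55, 60], 0, 50], [[69, -79, 90], 0, 50], [[69, -79, 110], 0, 50], [[69, -79, 125], 0, 50], [[69, -79, 135], 0, 50], [[69, -79, 140], 0, 50], [[69, -79, 140], 0, 50], [[69, -79, 140], 0, 50], [[69, -79, 140], 0, 50]]}}

```text
clock: 2.25
tool_pos: [0.4357, -0.1902, 0.0052]
eef_rot: [0.998, 0.056, -0.0, -0.0]
contact_force: [-4.1, 9.9, 26.9]
grip_width: 0.57
```

Request:
{"name": "carry_out", "arguments": {"plan": [[[0, 0, 0], 0, 20], [[0, 0, 0], 0, 20], [[0, 0, 0], 0, 20], [[0, 0, 0], 0, 20], [[0, 0, 0], 0, 20], [[0, 0, 0], 0, 20], [[0, 0, 0], 0, 20]], "grip_force": 30}}

```text
clock: 2.83
tool_pos: [0.4378, -0.1918, 0.0053]
eef_rot: [0.998, 0.056, 0.002, 0.001]
contact_force: [-0.8, 3.0, 17.8]
grip_width: 0.269
```

```bash
python3 - <<'E'
from h import *
s=get_state();print(s['tool_pos'],s['contact_force'],s['grip_width']*87.8)
E
```

```text
[ 0.43776689 -0.1918345   0.00526668] [-0.77944707  2.97724738 17.76240883] 23.624532288068494
```

Request:
{"name": "carry_out", "arguments": {"plan": [[[0, 0, -10], 0, 20], [[0, 0, -30], 0, 20], [[0, 0, -60], 0, 20], [[0, 0, -90], 0, 20], [[0, 0, -90], 0, 20], [[0, 0, -90], 0, 20]]}}

```text
clock: 3.33
tool_pos: [0.4375, -0.1914, 0.0952]
eef_rot: [0.998, 0.056, 0.002, 0.001]
contact_force: [-0.6, -0.7, -1.4]
grip_width: 0.271
```

```bash
python3 - <<'E'
from h import *
s=get_state();print(s['tool_pos'],s['contact_force'],s['grip_width']*87.8)
c=snap('scene');cv2.imwrite('pics/s2.png',cv2.resize(c['img'][120:280,170:390],None,fx=3.6,fy=3.6))
E
```

```text
[ 0.43752265 -0.19138043  0.09517289] [-0.63277241 -0.68441395 -1.3603765 ] 23.768457148235697
```

View pics/s2.png

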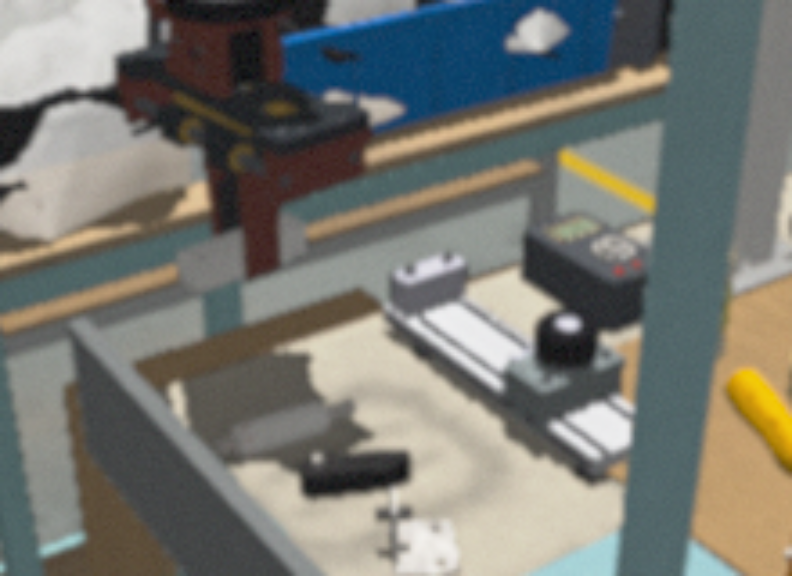

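The block is held at mid-length and level. The scale reads −1.4 N, which fits its weight, and its neighbours are undisturbed. Now over to the jig.

```bash
python3 - <<'E'
from h import *
print(shift([.5737,-.2573,.13],1.593))
c=snap('top');print('bottle',onplane(c,(307,110),0),onplane(c,(307,75),.12),onplane(c,(307,75),.15))
E
```

```text
(array([128.8,  81.6, -35.8]), -1.48)
bottle [ 0.69398857 -0.32933398  0.        ] [ 0.70637718 -0.32695552  0.12      ] [ 0.69260996 -0.32605262  0.15      ]
```

Request:
{"name": "carry_out", "arguments": {"plan": [[[0, 0, -20], -0.12, 20], [[10, 6, -35], -0.24, 20], [[30, 19, -35.8], -0.36, 20], [[50, 32, -35.8], -0.48, 20], [[70, 44, -35.8], -0.6, 20], [[90, 57, -35.8], -0.72, 20], [[105, 66, -35.8], -0.84, 20], [[118, 75, -35.8], -0.96, 20], [[125, 80, -35.8], -1.08, 20], [[128.8, 81.6, -35.8], -1.2, 20]]}}

```text
clock: 4.27
tool_pos: [0.5739, -0.2567, 0.1266]
eef_rot: [0.79, 0.613, -0.001, -0.001]
contact_force: [-0.7, -0.0, -1.8]
grip_width: 0.271
```

Request:
{"name": "carry_out", "arguments": {"plan": [[[0, 0, 0], -0.12, 20], [[0, 0, 0], -0.24, 20], [[0, 0, 0], -0.28, 20], [[0, 0, 0], -0.28, 20], [[0, 0, 0], -0.28, 20]]}}

```text
clock: 4.68
tool_pos: [0.5729, -0.2559, 0.1272]
eef_rot: [0.699, 0.715, -0.0, -0.001]
contact_force: [0.1, -0.4, -2.5]
grip_width: 0.267
```

```bash
python3 - <<'E'
from h import *
print(shift([.5737,-.2573,.04],1.593),get_state()['tool_pos'],get_state()['contact_force'])
c=snap('top');cv2.imwrite('pics/t2.png',cv2.resize(c['img'][130:290,210:370],None,fx=3.75,fy=3.75,interpolation=cv2.INTER_CUBIC))
E
```

```text
(array([-1.5,  1. , 87.2]), -0.0) [ 0.57287557 -0.25594959  0.12720166] [ 0.09575175 -0.42653545 -2.53882079]
```

View pics/t2.png

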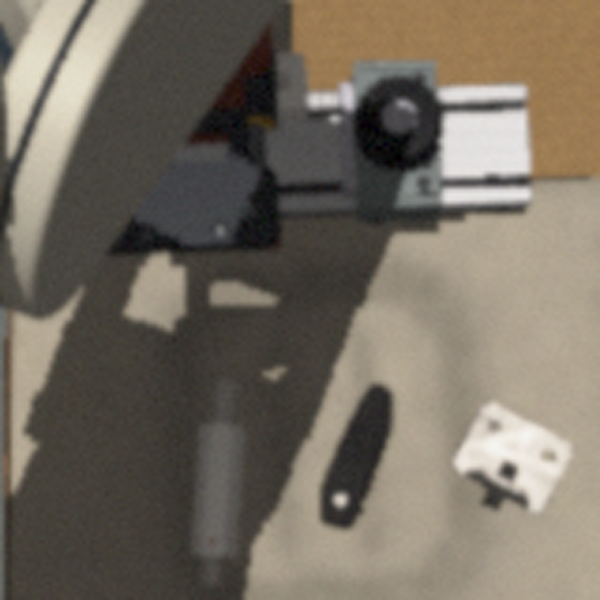

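The top view is mostly blocked by the arm; it only shows that the stop has not moved. Descending with the numbers already measured, slowly at the end.

Request:
{"name": "carry_out", "arguments": {"plan": [[[-1.5, 1, 20], 0, 20], [[-1.5, 1, 45], 0, 20], [[-1.5, 1, 65], 0, 20], [[-1.5, 1, 80], 0, 20], [[-1.5, 1, 88], 0, 20], [[-1.5, 1, 92], 0, 20], [[-1.5, 1, 94], 0, 20], [[-1.5, 1, 94], 0, 20], [[-1.5, 1, 94], 0, 20]]}}

```text
clock: 5.48
tool_pos: [0.5755, -0.2578, 0.0358]
eef_rot: [0.699, 0.715, 0.0, 0.001]
contact_force: [-0.3, 0.1, -1.6]
grip_width: 0.273
```

Request:
{"name": "carry_out", "arguments": {"plan": [[[0, 0, 1], 0, 20], [[0, 0, 2], 0, 20], [[0, 0, 3], 0, 20], [[0, 0, 3], 0, 20], [[0, 0, 3], 0, 20]]}}

```text
clock: 5.9
tool_pos: [0.5749, -0.2576, 0.032]
eef_rot: [0.699, 0.716, 0.0, 0.0]
contact_force: [0.1, 0.1, -0.8]
grip_width: 0.269
```

```bash
python3 - <<'E'
from h import *
s=get_state();print(shift([.5737,-.2573,.026],1.593),s['tool_pos'],s['contact_force'])
c=snap('scene');cv2.imwrite('pics/s3.png',cv2.resize(c['img'][150:270,240:400],None,fx=5,fy=5,interpolation=cv2.INTER_CUBIC))
E
```

```text
(array([ 0.3, -1.2,  6. ]), 0.002) [ 0.57492213 -0.25755542  0.03202585] [ 0.14981428  0.14622448 -0.78615893]
```

View pics/s3.png

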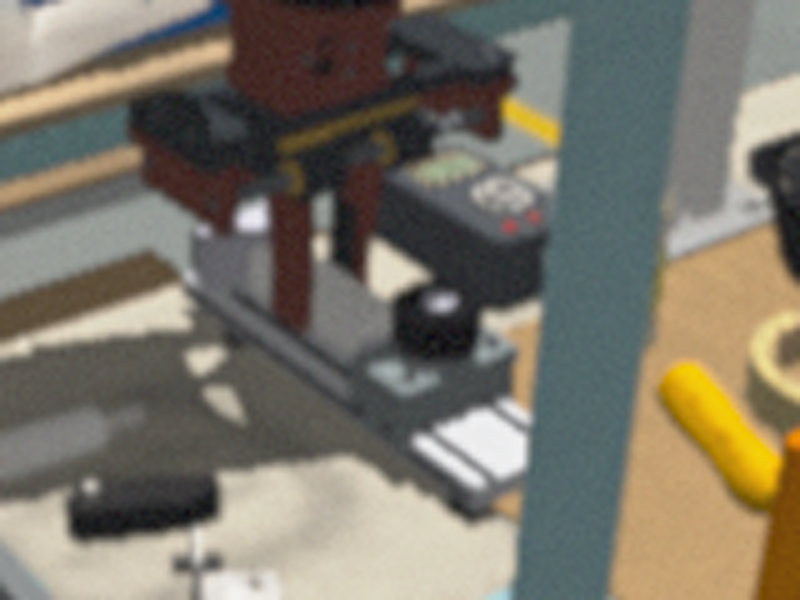

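The block (dark grey, between the fingers) is over the bed between the end block and the carriage. Lowering on until I feel the bed.

Request:
{"name": "carry_out", "arguments": {"plan": [[[0, -0.5, 1], 0, 20], [[0, -0.5, 2], 0, 20], [[0, -0.5, 3], 0, 20], [[0, -0.5, 3], 0, 20], [[0, -0.5, 3], 0, 20]]}}

```text
clock: 6.37
tool_pos: [0.5743, -0.2575, 0.0288]
eef_rot: [0.699, 0.716, -0.0, -0.0]
contact_force: [-0.3, -0.0, -2.0]
grip_width: 0.269
```

Request:
{"name": "carry_out", "arguments": {"plan": [[[0, 0, 0.5], 0, 20], [[0, 0, 1], 0, 20], [[0, 0, 1.5], 0, 20], [[0, 0, 1.5], 0, 20], [[0, 0, 1.5], 0, 20]]}}

```text
clock: 6.78
tool_pos: [0.5744, -0.2576, 0.0275]
eef_rot: [0.699, 0.716, 0.0, 0.0]
contact_force: [0.0, -0.0, -0.6]
grip_width: 0.27
```

Request:
{"name": "carry_out", "arguments": {"plan": [[[0, 0, 0.5], 0, 20], [[0, 0, 0.5], 0, 20], [[0, 0, 1], 0, 20], [[0, 0, 1], 0, 20], [[0, 0, 1], 0, 20]]}}

```text
clock: 7.2
tool_pos: [0.5745, -0.2576, 0.0274]
eef_rot: [0.699, 0.716, 0.0, 0.0]
contact_force: [-3.2, 0.7, 9.7]
grip_width: 0.272
```

Contact at about 10 N. Release and rise, then go over the knob.

Request:
{"name": "carry_out", "arguments": {"plan": [[[0, 0, -0.7], 0, 24], [[0, 0, -0.7], 0, 30], [[0, 0, -0.7], 0, 50], [[0, 0, -0.7], 0, 50], [[0, 0, -5], 0, 56], [[0, 0, -25], 0, 60], [[0, 0, -50], 0, 60], [[0, 0, -80], 0, 60], [[0, 0, -80], 0, 60]]}}

```text
clock: 7.95
tool_pos: [0.5771, -0.2589, 0.1117]
eef_rot: [0.699, 0.716, 0.001, 0.003]
contact_force: [2.0, -0.3, 1.5]
grip_width: 0.682
```

```bash
python3 - <<'E'
from h import *
s=get_state();print(shift([.5768,-.3405,.105],1.593),s['tool_pos'],s['contact_force'],s['q'])
c=snap('scene');cv2.imwrite('pics/s4.png',cv2.resize(c['img'][150:270,240:400],None,fx=5,fy=5,interpolation=cv2.INTER_CUBIC))
E
```

```text
(array([-81.6,  -2.3,   6.9]), 0.002) [ 0.57713545 -0.25889294  0.11167593] [ 2.04244926 -0.31154062  1.53959905] [-4.40463642e-01  5.67499775e-01  1.68560692e+00 -6.62842991e-05
  8.81116289e-01 -4.64401684e-01]
```

View pics/s4.png

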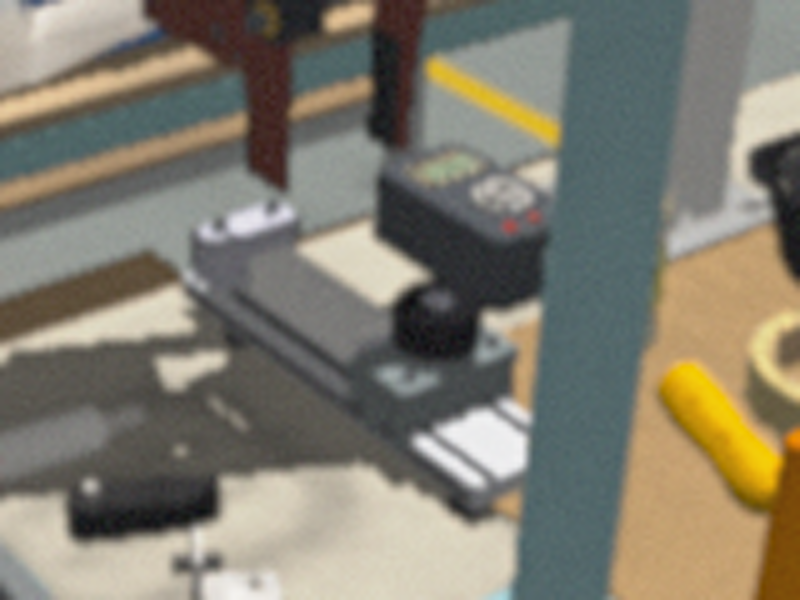

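The block lies flat on the bed between the end block and the stop. Next, the knob.

Request:
{"name": "carry_out", "arguments": {"plan": [[[-25, -1, 0], 0, 60], [[-50, -2, 2], 0, 60], [[-70, -2.3, 4], 0, 60], [[-81.6, -2.3, 6], 0, 60], [[-81.6, -2.3, 15], 0, 60], [[-81.6, -2.3, 30], 0, 60], [[-81.6, -2.3, 45], 0, 60], [[-81.6, -2.3, 52], 0, 60], [[-81.6, -2.3, 53], 0, 60], [[-81.6, -2.3, 53], 0, 60]]}}

```text
clock: 8.83
tool_pos: [0.5727, -0.3375, 0.0531]
eef_rot: [0.698, 0.716, -0.001, -0.002]
contact_force: [-8.0, 2.8, 13.5]
grip_width: 0.684
```

```bash
python3 - <<'E'
from h import *
s=get_state();print(shift([.5768,-.3405,.058],1.593),s['tool_pos'],s['contact_force'],s['q'])
c=snap('scene');cv2.imwrite('pics/s5.png',cv2.resize(c['img'][150:270,260:400],None,fx=5,fy=5,interpolation=cv2.INTER_CUBIC))
E
```

```text
(array([-3.1,  4. , -4.9]), 0.003) [ 0.57274929 -0.33745101  0.05313007] [-8.03266773  2.77009612 13.52354808] [-5.50204967e-01  6.91453598e-01  1.61673771e+00 -3.49050545e-04
  8.37370903e-01 -5.75323679e-01]
```

View pics/s5.png

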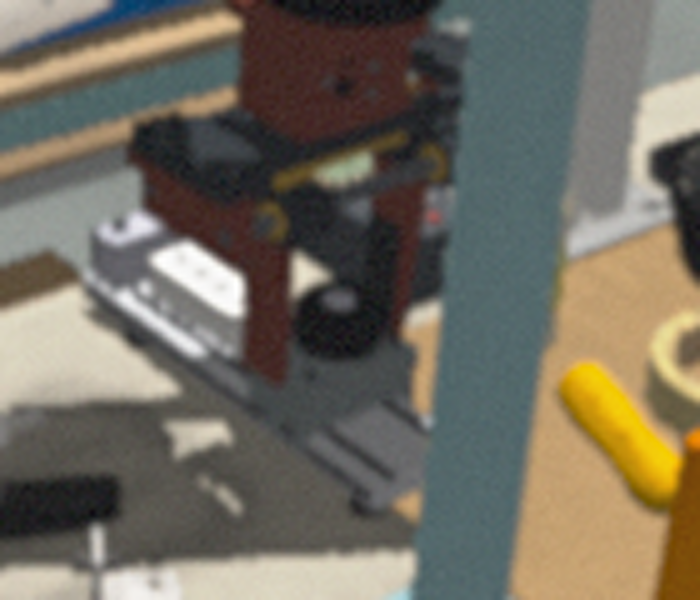

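The fingers straddle the knob, and the block sits on the bed with its holes up. The 13 N upward means the tips touch the carriage top, so I lift a little and re-centre.

Request:
{"name": "carry_out", "arguments": {"plan": [[[0, 0, -3], 0, 60], [[0, 0, -4], 0, 60], [[-1, 1, -4], 0, 60], [[-1, 1, -4], 0, 60], [[-1, 1, -4], 0, 60], [[-1, 1, -4], 0, 60]]}}

```text
clock: 9.38
tool_pos: [0.575, -0.3399, 0.0569]
eef_rot: [0.699, 0.716, -0.0, -0.0]
contact_force: [0.4, -0.0, 0.8]
grip_width: 0.686
```

```bash
python3 - <<'E'
from h import *
s=get_state();print(shift([.5768,-.3405,.058],1.593),s['tool_pos'],s['contact_force'],s['wrist_torque'])
E
```

```text
(array([-0.6,  1.8, -1.1]), 0.002) [ 0.57497883 -0.33993772  0.05693895] [ 0.35065726 -0.01815421  0.79108723] [-0.07325509 -0.11328276 -0.05804928]
```

Request:
{"name": "carry_out", "arguments": {"plan": [[[-0.5, 1, -1], 0, 50], [[-0.5, 1, -1], 0, 44], [[-0.5, 1, -1], 0, 40], [[-0.5, 1, -1], 0, 34], [[-0.5, 1, -1], 0, 34], [[-0.5, 1, -1], 0, 34], [[-0.5, 1, -1], 0, 34]], "grip_force": 25}}

```text
clock: 9.97
tool_pos: [0.5763, -0.3407, 0.0585]
eef_rot: [0.699, 0.716, 0.0, 0.0]
contact_force: [1.0, -0.3, 0.2]
grip_width: 0.43
```

```bash
python3 - <<'E'
from h import *
s=get_state();print(s['tool_pos'],s['contact_force'],s['wrist_torque'],s['grip_width']*87.8)
E
```

```text
[ 0.57626922 -0.34070277  0.05848081] [ 0.96636788 -0.28651847  0.19342045] [-0.04357661 -0.27832066  0.04056527] 37.75839915172106
```

Request:
{"name": "carry_out", "arguments": {"plan": [[[0.3, 0, 0], 0, 34], [[0.6, 0, 0], 0, 34], [[0.9, 0, 0], 0, 34], [[1.2, 0, 0], 0, 34], [[1.2, 0, 0], 0, 34]]}}

```text
clock: 10.38
tool_pos: [0.5763, -0.3402, 0.0585]
eef_rot: [0.699, 0.716, -0.0, 0.001]
contact_force: [0.9, -5.2, -1.4]
grip_width: 0.424
```

Request:
{"name": "carry_out", "arguments": {"plan": [[[0.3, 0, 0], 0, 34], [[0.5, 0, 0], 0, 34], [[0.5, 0, 0], 0, 34]]}}

```text
clock: 10.63
tool_pos: [0.5762, -0.34, 0.0585]
eef_rot: [0.699, 0.716, -0.0, 0.001]
contact_force: [1.1, -5.6, -2.1]
grip_width: 0.429
```

It stays put at 5.6 N with no slide, so the stop was left clamped. I spin the knob free clockwise first to gain wrist range, then press and loosen.

Request:
{"name": "carry_out", "arguments": {"plan": [[[-0.8, 0, 0], 0, 34], [[-1.6, 0, 0], 0.1, 34], [[-1.6, 0, 0], 0.22, 34], [[-1.6, 0, 0], 0.34, 34], [[-1.6, 0, 0], 0.46, 34], [[-1.6, 0, 0], 0.58, 34], [[-1.6, 0, 0], 0.7, 34], [[-1.6, 0, 0], 0.8, 34], [[-1.6, 0, 0], 0.8, 34]]}}

```text
clock: 11.38
tool_pos: [0.5761, -0.3404, 0.0585]
eef_rot: [0.923, 0.385, 0.0, -0.0]
contact_force: [1.5, -1.2, -0.6]
grip_width: 0.425
```

Request:
{"name": "carry_out", "arguments": {"plan": [[[0, 0, 0.7], 0, 34], [[0, 0, 1.4], 0, 34], [[0, 0, 2.1], 0, 34], [[0, 0, 2.8], 0, 34], [[0, 0, 2.8], 0, 34], [[0, 0, 2.8], 0, 34]], "grip_force": 40}}

```text
clock: 11.88
tool_pos: [0.5761, -0.3404, 0.0557]
eef_rot: [0.922, 0.387, 0.0, -0.0]
contact_force: [-0.2, 0.3, 3.6]
grip_width: 0.423
```

Request:
{"name": "carry_out", "arguments": {"plan": [[[0, 0, 0.5], 0, 34], [[0, 0, 1.0], 0, 34], [[0, 0, 1.3], 0, 34], [[0, 0, 1.3], 0, 34], [[0, 0, 1.3], 0, 34]]}}

```text
clock: 12.3
tool_pos: [0.5761, -0.3405, 0.055]
eef_rot: [0.922, 0.387, 0.0, -0.0]
contact_force: [-1.5, 0.9, 9.1]
grip_width: 0.426
```

Request:
{"name": "carry_out", "arguments": {"plan": [[[0, 0, 0.4], 0, 34], [[0, 0, 0.4], -0.1, 34], [[0, 0, 0.4], -0.2, 34], [[0, 0, 0.4], -0.3, 34], [[0, 0, 0.4], -0.4, 34], [[0, 0, 0.4], -0.5, 34], [[0, 0, 0.4], -0.6, 34], [[0, 0, 0.4], -0.7, 34], [[0, 0, 0.4], -0.8, 34]]}}

```text
clock: 13.05
tool_pos: [0.5764, -0.3407, 0.055]
eef_rot: [0.697, 0.717, 0.0, 0.0]
contact_force: [-1.4, 0.5, 10.6]
grip_width: 0.422
```

```bash
python3 - <<'E'
from h import *
s=get_state();print(ang(),s['q'][5],s['contact_force'],s['wrist_torque'],s['grip_width']*87.8)
E
```

```text
1.599865917192018 -0.5807813900966319 [-1.36896525  0.4620801  10.61111815] [ 0.18938577  0.27173838 -0.01498455] 37.01907413025131
```

Request:
{"name": "carry_out", "arguments": {"plan": [[[0, 0, 0.3], -0.05, 34], [[0, 0, 0.3], -0.17, 34], [[0, 0, 0.3], -0.29, 34], [[0, 0, 0.3], -0.41, 34], [[0, 0, 0.3], -0.53, 34], [[0, 0, 0.3], -0.65, 34], [[0, 0, 0.3], -0.77, 34], [[0, 0, 0.3], -0.89, 34], [[0, 0, 0.3], -1.01, 34], [[0, 0, 0.3], -1.12, 34]]}}

```text
clock: 13.88
tool_pos: [0.5767, -0.3405, 0.0549]
eef_rot: [0.209, 0.978, 0.0, 0.001]
contact_force: [-0.7, 2.3, 12.3]
grip_width: 0.428
```

Request:
{"name": "carry_out", "arguments": {"plan": [[[0, 0, 0], -0.1, 34], [[0, 0, 0], -0.2, 34], [[0, 0, 0], -0.3, 34], [[0, 0, 0], -0.3, 34]]}}

```text
clock: 14.22
tool_pos: [0.5767, -0.3405, 0.0549]
eef_rot: [0.061, 0.998, -0.0, 0.001]
contact_force: [-0.4, 1.6, 11.6]
grip_width: 0.424
```

```bash
python3 - <<'E'
from h import *
s=get_state();print(ang(),s['q'][5],s['contact_force'],s['wrist_torque'],s['grip_width']*87.8)
E
```

```text
3.020335910209917 -2.001253425398782 [-0.36555424  1.63529642 11.62608053] [0.51533582 0.02309895 0.04455659] 37.2349291919588
```

Loosened through 2.2 rad under 10–12 N. Let the knob up and slide gently: tool +y is now about world +y.

Request:
{"name": "carry_out", "arguments": {"plan": [[[0, 0, -2], 0, 34], [[0, 0, -4], 0, 34], [[0, 0, -4.8], 0, 34], [[0, 0, -4.8], 0, 34], [[0, 1, -4.8], 0, 34], [[0, 2, -4.8], 0, 34], [[0, 3, -4.8], 0, 34], [[0, 3, -4.8], 0, 34]]}}

```text
clock: 14.88
tool_pos: [0.5765, -0.3377, 0.0584]
eef_rot: [0.063, 0.998, -0.0, 0.0]
contact_force: [2.1, -1.1, 3.0]
grip_width: 0.424
```

Request:
{"name": "carry_out", "arguments": {"plan": [[[0.6, 1.4, 0], 0, 34], [[0.8, 2.8, 0], 0, 34], [[1.0, 4.2, 0], 0, 34], [[1.2, 5.6, 0], 0, 34], [[1.4, 7, 0], 0, 34], [[1.6, 8.4, 0], 0, 34], [[1.8, 9.8, 0], 0, 34], [[2.0, 11.2, 0], 0, 34], [[2.2, 12.6, 0], 0, 34], [[2.4, 13.5, 0], 0, 34]]}}

```text
clock: 15.72
tool_pos: [0.5761, -0.3239, 0.0585]
eef_rot: [0.063, 0.998, -0.0, 0.0]
contact_force: [4.1, -2.9, 0.6]
grip_width: 0.432
```

Request:
{"name": "carry_out", "arguments": {"plan": [[[-0.2, 0.6, 0], 0, 34], [[-0.3, 1.2, 0], 0, 34], [[-0.3, 1.8, 0], 0, 34], [[-0.2, 2.4, 0], 0, 34], [[-0.2, 3, 0], 0, 34], [[-0.1, 3.6, 0], 0, 34], [[0, 4.2, 0], 0, 34], [[0, 4.5, 0], 0, 34]]}}

```text
clock: 16.38
tool_pos: [0.5761, -0.3193, 0.0584]
eef_rot: [0.063, 0.998, 0.0, -0.0]
contact_force: [0.6, -4.1, 3.0]
grip_width: 0.422
```

Request:
{"name": "carry_out", "arguments": {"plan": [[[0, 0.3, 0], 0, 34], [[0, 0.6, 0], 0, 34], [[0.1, 0.9, 0], 0, 34], [[0.1, 1.2, 0], 0, 34], [[0.1, 1.5, 0], 0, 34]]}}

```text
clock: 16.8
tool_pos: [0.5762, -0.318, 0.0583]
eef_rot: [0.063, 0.998, -0.0, -0.0]
contact_force: [0.1, -4.7, 2.3]
grip_width: 0.426
```

Request:
{"name": "carry_out", "arguments": {"plan": [[[0, 0.3, 0], 0, 34], [[0, 0.6, 0], 0, 34], [[0.1, 0.9, 0], 0, 34], [[0.1, 1.2, 0], 0, 34]]}}

```text
clock: 17.13
tool_pos: [0.5763, -0.3178, 0.0585]
eef_rot: [0.063, 0.998, -0.001, 0.0]
contact_force: [-1.1, -8.7, 1.6]
grip_width: 0.421
```

The force rises to 8.7 N with almost no motion after 22.7 mm of travel (I predicted about 23), so the block is seated. Ease off slightly, keep light forward pressure and press the knob down.

Request:
{"name": "carry_out", "arguments": {"plan": [[[0, -0.4, 0.7], 0, 34], [[0, -0.4, 1.5], 0, 34], [[0, -0.4, 2.3], 0, 34], [[0, -0.4, 3.1], 0, 34], [[0, -0.4, 3.9], 0, 34], [[0, -0.4, 4.3], 0, 34], [[0, -0.4, 4.6], 0, 34], [[0, -0.4, 4.6], 0, 34], [[0, -0.4, 4.6], 0, 34]], "grip_force": 40}}

```text
clock: 17.88
tool_pos: [0.5764, -0.3179, 0.055]
eef_rot: [0.063, 0.998, -0.001, 0.0]
contact_force: [-3.5, -6.2, 10.7]
grip_width: 0.429
```

Request:
{"name": "carry_out", "arguments": {"plan": [[[0, 0, 0.25], 0.05, 34], [[0, 0, 0.25], 0.15, 34], [[0, 0, 0.25], 0.25, 34], [[0, 0, 0.25], 0.35, 34], [[0, 0, 0.25], 0.45, 34], [[0, 0, 0.25], 0.55, 34], [[0, 0, 0.25], 0.65, 34], [[0, 0, 0.25], 0.75, 34], [[0, 0, 0.25], 0.85, 34], [[0, 0, 0.25], 0.95, 34]]}}

```text
clock: 18.72
tool_pos: [0.5762, -0.3181, 0.0549]
eef_rot: [0.515, 0.857, -0.001, 0.0]
contact_force: [-4.0, -6.2, 11.6]
grip_width: 0.427
```

Request:
{"name": "carry_out", "arguments": {"plan": [[[0, 0, 0], 0.1, 34], [[0, 0, 0], 0.2, 34], [[0, 0, 0], 0.3, 34], [[0, 0, 0], 0.4, 34], [[0, 0, 0], 0.5, 34], [[0, 0, 0], 0.6, 34], [[0, 0, 0], 0.7, 34], [[0, 0, 0], 0.8, 34], [[0, 0, 0], 0.9, 34], [[0, 0, 0], 1.0, 34]]}}

```text
clock: 19.55
tool_pos: [0.5759, -0.3179, 0.0549]
eef_rot: [0.863, 0.506, -0.001, 0.0]
contact_force: [-4.8, -5.0, 13.6]
grip_width: 0.42
```

```bash
python3 - <<'E'
from h import *
s=get_state();print(ang(),s['q'][5],s['contact_force'],s['wrist_torque'],s['grip_width']*87.8)
E
```

```text
1.0600474675190605 -0.010111324685396038 [-4.77476794 -4.97011779 13.61214282] [-1.0104773   0.85238822  0.05026175] 36.916545597338555
```

Request:
{"name": "carry_out", "arguments": {"plan": [[[0, 0, 0], 0.1, 34], [[0, 0, 0], 0.2, 34], [[0, 0, 0], 0.3, 34], [[0, 0, 0], 0.4, 34], [[0, 0, 0], 0.5, 34], [[0, 0, 0], 0.6, 34], [[0, 0, 0], 0.7, 34], [[0, 0, 0], 0.8, 34], [[0, 0, 0], 0.9, 34]]}}

```text
clock: 20.3
tool_pos: [0.5759, -0.3178, 0.0549]
eef_rot: [0.997, 0.08, -0.0, 0.0]
contact_force: [-4.3, -6.3, 13.6]
grip_width: 0.427
```

```bash
python3 - <<'E'
from h import *
s=get_state();print(ang(),s['q'][5],s['contact_force'],s['wrist_torque'],s['grip_width']*87.8)
E
```

```text
0.16014589681813787 0.8898287605114671 [-4.32655627 -6.34039991 13.61582009] [-0.91697941  0.90339504  0.08161841] 37.50944314010583
```

Turned 2.85 rad under 12–13 N. Let up, relax, then test the clamp with a gentle pull back.

Request:
{"name": "carry_out", "arguments": {"plan": [[[0, 0, -1.5], 0, 34], [[-0.2, 0.3, -3.5], 0, 34], [[-0.4, 0.6, -4.9], 0, 34], [[-0.5, 0.8, -4.9], 0, 34], [[-0.5, 0.8, -4.9], 0, 34]]}}

```text
clock: 20.72
tool_pos: [0.5757, -0.3179, 0.0583]
eef_rot: [0.997, 0.082, -0.0, -0.0]
contact_force: [-0.2, -4.0, 2.5]
grip_width: 0.425
```

Request:
{"name": "carry_out", "arguments": {"plan": [[[0, 0.3, 0], 0, 34], [[0, 0.6, 0], 0, 34], [[0, 0.6, 0], 0, 34], [[0, 0.6, 0], 0, 34]]}}

```text
clock: 21.05
tool_pos: [0.5757, -0.318, 0.0581]
eef_rot: [0.997, 0.082, -0.001, -0.001]
contact_force: [-2.0, -1.1, 2.5]
grip_width: 0.426
```

Request:
{"name": "carry_out", "arguments": {"plan": [[[-0.2, 0.4, 0], 0, 34], [[-0.2, 0.8, 0], 0, 34], [[-0.2, 1.0, 0], 0, 34], [[-0.2, 1.0, 0], 0, 34], [[-0.2, 1.0, 0], 0, 34]]}}

```text
clock: 21.47
tool_pos: [0.5757, -0.3183, 0.058]
eef_rot: [0.997, 0.082, -0.001, -0.001]
contact_force: [-1.3, 5.3, 2.8]
grip_width: 0.429
```

The clamp holds at 5.3 N pulling back. Relax, release and retreat.

Request:
{"name": "carry_out", "arguments": {"plan": [[[0.2, -0.6, 0], 0, 34], [[0.2, -0.8, 0], 0, 34], [[0.2, -0.8, 0], 0, 40], [[0.2, -0.8, 0], 0, 60], [[0.2, -0.8, 0], 0, 60], [[0.2, -0.8, 0], 0, 60], [[0, -0.8, -15], 0, 60], [[0, -0.8, -40], 0, 60], [[0, -0.8, -80], 0, 60], [[0, -0.8, -120], 0, 60]]}}

```text
clock: 22.3
tool_pos: [0.5753, -0.3186, 0.1798]
eef_rot: [0.997, 0.082, -0.001, -0.0]
contact_force: [1.0, -0.7, 0.8]
grip_width: 0.681
```

Request:
{"name": "carry_out", "arguments": {"plan": [[[-40, 0, -20], 0, 60], [[-80, 5, -25], 0, 60], [[-120, 20, -30], 0, 60], [[-160, 35, -30], 0, 60], [[-190, 50, -30], 0, 60], [[-215, 75, -30], 0, 60], [[-240, 100, -30], 0, 60], [[-265, 135, -30], 0, 60], [[-285, 165, -30], 0, 60], [[-300, 200, -30], 0, 60]]}}

```text
clock: 23.13
tool_pos: [0.3109, -0.5669, 0.21]
eef_rot: [0.997, 0.082, 0.0, 0.0]
contact_force: [0.1, 0.1, 0.1]
grip_width: 0.684
```

```bash
python3 - <<'E'
from h import *
print(get_state()['tool_pos'],get_state()['q'])
c=snap('top');cv2.imwrite('pics/t3.png',cv2.resize(c['img'][130:290,210:370],None,fx=3.75,fy=3.75,interpolation=cv2.INTER_CUBIC))
E
```

```text
[ 0.31091773 -0.56685331  0.21004855] [-1.08740463e+00  4.67597813e-01  1.59006856e+00 -2.59483046e-04
  1.08293948e+00  3.19699359e-01]
```

View pics/t3.png

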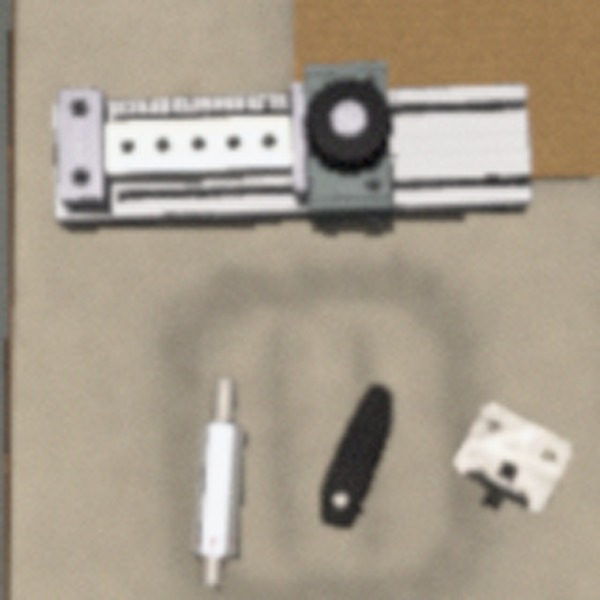

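The block sits holes up with its ends against the end block (crop x≈105) and the stop face (x≈292). The row in front is unmoved. A quick numeric check of centring and gap, then hand in.

```bash
python3 - <<'E'
from h import *
c=snap('top');f=lambda u,v,z:onplane(c,(210+u/3.75,130+v/3.75),z)[:2]
E_=(f(103,88,.05)+f(107,203,.05))/2;B=(f(528,86,.022)+f(530,205,.022))/2
h1,h5=f(127,147,.042),f(270,141,.042);u=(E_-B)/np.linalg.norm(E_-B)
for h in(h1,h5):d=h-B;print('offset mm',1000*(u[0]*d[1]-u[1]*d[0]))
k=f(348,118,.0745);print('gap from knob mm',1000*((E_-k)@u)-25,'hole yaw vs jig',np.degrees(np.arctan2(*(h1-h5))-np.arctan2(*u)))
print(get_state()['contact_force'])
print(finish_job())
E
```

```text
offset mm -0.9248901200405619
offset mm -1.2950993822337236
gap from knob mm 84.3788587096543 hole yaw vs jig -0.3255502404955672
[-0.17234848 -0.70254463 -1.38993843]
the job is handed in; nothing more can be done
None
```

The length stop is set to the block, clamped, and the job is handed in at about 23 s on the robot's clock.

**What I did:** I laid the block flat on the bed, holes up. The stop had been left clamped and would not slide at 5.6 N. I pressed the knob down and turned it anticlockwise 2.2 rad to loosen it. I then slid the stop up slowly until the force rose to 8.7 N with no further travel. With light forward pressure held, I turned the knob clockwise about 2.85 rad under 11–14 N, then released and backed away.

**Last checks:**
- **Clamp:** the stop held against a 5.3 N pull back. The tool moved 0.3 mm, which I put down to arm give. I did not test it up to 8 N.
- **Fit:** the gap measured from the picture is 84.4 mm against the 85 mm block, within the camera's roughly 2 mm error. No gap shows at either end.
- **Position:** the block is about 1 mm off the centre line and 0.3° off the jig's direction.
- **Other parts:** the latch lever, plug gauge and hinge bracket look unmoved.

**Disagreement:** contact heights read about 5 mm higher than expected at the bench, the bed and the carriage top. Because of this the fingertips touched the bench with up to 27 N, and the carriage top with about 14 N, before I lifted off. I worked from the felt contact after that.

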